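# Unlock and open the orange strapping-seal case

## Robot

A 6-joint arm with a two-finger parallel gripper is mounted at the origin on the work surface. World frame = base frame: x ahead of the robot, y to its left, z up, the work surface at z = 0. Lengths are in mm, angles in rad, forces in N, time in s.
With the tool pointing down it reaches from about 275 to 825 mm from the base axis. Payload 4.9 kg.
Tool frame: the origin (TCP) lies midway between the tips of the shut fingers; the grasp point (between the pads) lies 19 mm behind it; z points along the fingers, x is the direction in which the jaws open and shut, and the axes are right-handed (so a half turn about z gives the same grasp; the last joint's range is limited). The gripper opens to 85 mm and grips with 20 to 120 N. Pads are 22 mm wide; open, the fingers measure 114 mm over their backs; the gripper's body (76 mm by 85 mm) begins 54 mm behind the grasp point. The pads swing forward as they close: fully open they stand 13 mm farther back than shut.
Start: joints at [-1.286, 0.326, -0.193, 1.052, 0, 1.437], TCP at [223.679, -502.48, 231.281] pointing down, gripper open.
Joint ranges: [-2.65, 2.65], [-0.97, 1.79], [-1.3, 1.35], [-1.93, 2.1], [-1.47, 1.37], [-3.14, 3.14]. Speed limits (rad/s): [2.57, 2.57, 3.14, 3.14, 3.14, 3.14].

## Interface

Orientations are given as a rotation vector (axis times angle).
In Python, from rig import status, read_camera, camera_params, r gives the robot as it stands.
- The arm moves only by the tool arm_command, never from a script. Its argument "commands" is text: rows parted by semicolons, each of 6 numbers parted by spaces: the shift along the tool's x, y, z each as a share of 150 mm, from -1 to 1, then the turn, a rotation vector about the tool's x, y, z each as a share of 360 degrees, from -1 to 1. A call has 1 to 20 rows; each row is the pose to reach, as a shift and turn from the pose measured when the call began, along the tool's axes at that moment, turning the shorter way round; what a row does not reach only later rows make up. A row lasts 1/10 s, in which the tool goes at most 50 mm and 8.59 degrees, less where a joint would pass 70% of its speed; a pose out of reach is approached as far as the arm can. A call with a number of a shift or a turn outside -1 to 1 is refused whole. A call with a gripper value outside its range is refused whole. "grip" is the opening, from -1 (shut) to 1 (fully open), so that 0 is half open, set as the call begins (left out, the last holds). The fingers move at their own pace and stop on an object; "force" is the grip in N (left out, the last holds). Time passes only in rows, so rows that repeat a pose let the fingers close. It gives the time, the measured TCP pose, the force and the opening at its end, in the units of the state.
- status.state(): the state, without advancing time (a new reading comes with each control period).
- read_camera(name): name is "scene" or "top" or "wrist"; returns the picture (400x640x3 uint8, blue, green, red); there is no depth.
- camera_params(name): a dict with "fx", "fy", "cx", "cy" (pixels), "dist_coeffs" ([k1, k2, p1, p2, k3] as OpenCV has them; the pictures are not rectified), "R" (3x3) and "t" (3): a world point X has camera coordinates R X + t; the wrist camera has in their place "hand_eye" (4x4, takes a point from camera to tool coordinates, whose origin is the TCP and whose axes are the tool frame's). Camera axes: x right, y down, z forward; pixel columns grow to the right and rows downward; lengths in mm; the calibration is good to about 2 mm. A picture is of the moment at which its call begins: read the wrist's pose just before it. camera_params takes no time and is no camera call.
- r.job_done(): hands the job in, once; it reports no verdict.
The state is a dict: "time": time; "qpos": joint angles; "joint_velocities": joint speeds; "effort": joint torques, N m; "position": TCP position; "tool_rot": TCP orientation; "ft_force": force on the tool from outside, world axes, zero at the start; "torque": the same for the moment, N m; "width": finger opening in mm.
Only numpy, scipy, OpenCV 4.12 (cv2) and the standard library are available. Lean on these libraries where they do the work, as an engineer would, in place of code of your own. Each camera call takes 0.05 s, during which the arm holds its last target. There are 200 camera calls.

## Task

The packer needs strapping seals from the orange case on the packing bench: draw its yellow lock slide fully out to the side while the lid is still shut, then slide its white lid fully open by the black grip, and let go. Leave the blue case's lid shut.

Things in the scene. Friction and masses are not known exactly. Their poses are not given: they have to be found in the camera images.
- orange_lock_grip (a point): Centre of the upright yellow grip of the orange case's lock slide, 78 mm above the bench; the grip is 18 mm (x) by 22 mm (y), from 56 to 96 mm above the bench. It slides level along its own +y to unlock; x is the lid's opening direction, z up. With the lid shut it lies 69 mm (x) and 70 mm (y) from the lid's grip. The case, 240 x 170 x 50 mm high, is screwed to the bench.
- orange_lid_grip (a point): Centre of the black grip on the orange case's white sliding lid, 78 mm above the bench; the grip is 18 mm (x) by 36 mm (y), from 56 to 96 mm above the bench. The lid, 114 x 98 x 5 mm, its top 56 mm above the bench, covers the case's front half; it slides level along its own +x (away from the robot, within about 20 degrees) over the rear deck to open; z is up.
- orange_lock (a joint): Travel of the orange case's lock slide in m: starts at 0 to 0.005, where its tongue stands in the path of the lid; it is clear of the lid from 0.018 on and fully drawn out at 0.030 (stop). It stays where it is left; about 1.5 N moves it.
- orange_lid (a joint): Travel of the orange case's lid in m: 0 shut, 0.095 fully open (stop). While locked it gives only about 4 mm. It stays where it is left; about 1.5 N moves it.
- blue_lid (a joint): Travel of the lid of the blue case, in m, 0 shut, which must stay shut. The blue case is the same as the orange one except for its colour and stands beside it, to the left or the right.

How it is judged (in metres and radians):
On the way:
1. the orange case's lock is drawn out while its lid is still shut (value of joint orange_lock above 0.02 m and value of joint orange_lid below 0.01 m), for 0.1 s.
At the end, for the whole second after the job is handed in: The orange case's lid is fully open (travel over 80 of 95 mm), its lock is still drawn out clear of the lid (over 18 of 30 mm), and the blue case's lid is still shut (under 10 mm) (value of joint orange_lid above 0.08 m and value of joint orange_lock above 0.018 m and value of joint blue_lid below 0.01 m); the robot touches nothing.
It fails at once if the blue case's lid is slid open by 10 mm or more (value of joint blue_lid above 0.01 m).
It also fails if it takes over 45 s, if anything falls off the work surface, if the arm or the gripper's body presses on something with over 40 N, if the wrist force passes 120 N, or if a joint passes its speed limit or range.

## Working session

There is one attempt and no reset: what is moved stays moved. The work goes in short steps, Python scripts to look and compute and a tool call to move; the robot and the scene stay as the last step left them, time stands still between calls to the robot, and variables do not carry over. Pictures are saved under pics/ and viewed, about 8 in all and at most 12, crops included, and the job is handed in when it is done.

Besides the shell and the picture viewer there is one more tool, called after ">>>" by a JSON object that holds its "name" and its "arguments", one argument or row to a line. arm_command: Moves the arm, as the interface text tells. Shift numbers are shares of 150 mm and turn numbers shares of 360 degrees, none past 1 either way. Its arguments: {"type":"object","properties":{"commands":{"type":"string"},"grip":{"type":"number"},"force":{"type":"number"}},"required":["commands"]}

```bash
mkdir -p pics; ls; python3 - <<'E'
from rig import status, read_camera, camera_params, r
import cv2
for n in("scene","top"):
    cv2.imwrite(f"pics/{n}0.png",read_camera(n)); print(n,camera_params(n))
s=status.state();print(s["time"],s["position"],s["tool_rot"],s["width"])
E
```

```text
pics
scene {'fx': 403.9506303208149, 'fy': 403.9506303208149, 'cx': 321.5781874400152, 'cy': 202.56447691145547, 'dist_coeffs': array([-0.09913631,  0.        ,  0.        ,  0.        ,  0.        ]), 'R': array([[-0.42497489,  0.90511018,  0.01311141],
       [ 0.68397011,  0.33056384, -0.65031719],
       [-0.59294286, -0.26740066, -0.75954963]]), 't': array([ 229.80148681, -311.92727851, 1166.39612942])}
top {'fx': 516.6057014533665, 'fy': 516.6057014533665, 'cx': 322.3076148580212, 'cy': 192.4077128654165, 'dist_coeffs': array([-0.09823848,  0.        ,  0.        ,  0.        ,  0.        ]), 'R': array([[ 2.04728246e-02, -9.99789931e-01, -9.78275993e-04],
       [-9.95649264e-01, -2.02990504e-02, -9.09422406e-02],
       [ 9.09032784e-02,  2.83586432e-03, -9.95855688e-01]]), 't': array([-11.85417822, 549.68598843, 949.59318057])}
0.1 [ 223.52509047 -501.98573553  230.59335242] [-2.63385989e+00  1.71063062e+00  1.81780092e-03] 84.966165413358
```

View pics/top0.png

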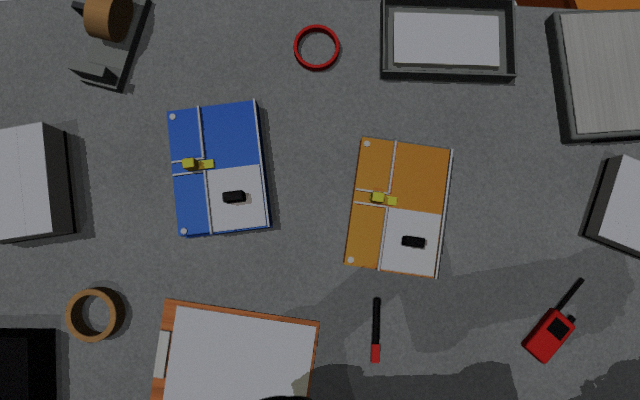

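View pics/scene0.png

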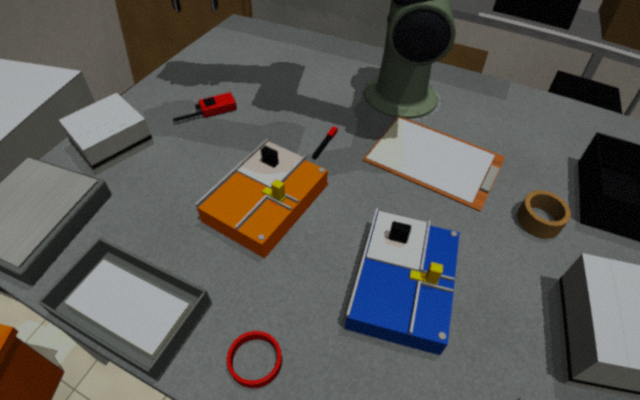

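The top view shows the orange case at about (400,207), its lock grip near (378,197) and its lid grip near (413,242). The blue case is to its left, with its lid grip near (234,197). Next I'll enlarge the orange case.

```bash
python3 - <<'E'
import cv2
i=cv2.imread("pics/top0.png")[125:285,335:465]
cv2.imwrite("pics/crop1.png",cv2.convertScaleAbs(cv2.resize(i,None,fx=3.7,fy=3.7,interpolation=cv2.INTER_CUBIC),alpha=1.4,beta=25))
E
```

```text
(no output)
```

View pics/crop1.png

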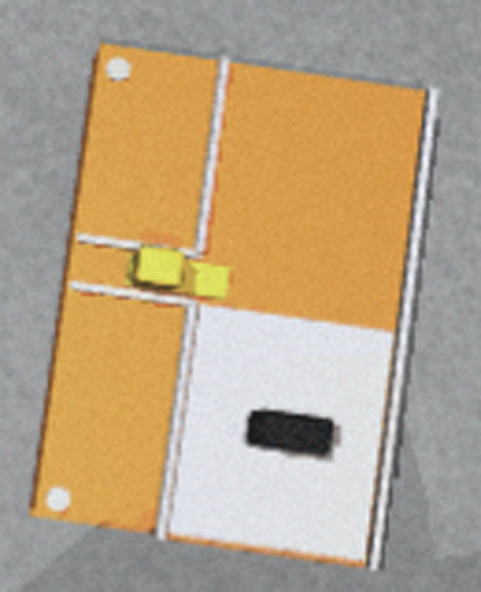

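The enlarged crop gives the yellow grip top at crop (160,266), the black grip top at (289,431), and the right rail running from (433,90) to (375,568).

```bash
cat > h.py <<'E'
import numpy as np,cv2
from rig import status, read_camera, camera_params, r
from scipy.spatial.transform import Rotation as Ro
def ray(n,uv,z,T=None):
    p=camera_params(n);K=np.array([[p["fx"],0,p["cx"]],[0,p["fy"],p["cy"]],[0,0,1]])
    d=np.append(cv2.undistortPoints(np.array([[uv]],float),K,p["dist_coeffs"])[0,0],1)
    if n=="wrist":
        H=p["hand_eye"];Rt=Ro.from_rotvec(T["tool_rot"]).as_matrix()
        d=Rt@H[:3,:3]@d;c=np.array(T["position"])+Rt@H[:3,3]
    else: d=p["R"].T@d;c=-p["R"].T@p["t"]
    return c+d*(z-c[2])/d[2]
def rel(P,yaw,jaw):
    "rows units for TCP at P, tool down, jaws' x at world angle yaw deg"
    s=status.state();R0=Ro.from_rotvec(s["tool_rot"])
    a=np.radians(yaw);x=[np.cos(a),np.sin(a),0];z=[0,0,-1];R1=Ro.from_matrix(np.array([x,np.cross(z,x),z]).T)
    return np.round(np.r_[R0.inv().apply(np.array(P)-s["position"])/150,(R0.inv()*R1).as_rotvec()/(2*np.pi)],4)
E
python3 - <<'E'
from h import *
c=lambda u,v:(335+u/3.7,125+v/3.7)
L=ray("top",c(160,266),96);B=ray("top",c(289,431),96);print(L,B)
for a,b in(((433,90),(375,568)),((222,60),(163,535))):
    d=ray("top",c(*a),58)-ray("top",c(*b),58);print(d,np.degrees(np.arctan2(d[1],d[0])))
d=L-B;print(np.degrees(np.arctan2(d[1],d[0])-np.arctan2(70,69)),np.hypot(*d[:2]))
s=status.state();print(Ro.from_rotvec(s["tool_rot"]).as_matrix().round(3))
print(camera_params("wrist")["hand_eye"])
E
```

```text
[537.45604067 -98.80501066  96.        ] [ 460.81442113 -160.55539913   96.        ]
[236.9957524  -28.77386931   0.        ] -6.922451534645313
[235.22144664 -26.89888795   0.        ] -6.5237538392861465
-6.553692876041294 98.42280387032946
[[ 0.407 -0.914 -0.   ]
 [-0.914 -0.407  0.001]
 [-0.002 -0.    -1.   ]]
[[ 9.99999164e-01  2.90727527e-04  1.26009095e-03 -5.74957207e-01]
 [-6.12183387e-04  9.64729511e-01  2.63242467e-01 -6.67754238e+01]
 [-1.13911510e-03 -2.63243018e-01  9.64728882e-01 -1.42802773e+02]
 [ 0.00000000e+00  0.00000000e+00  0.00000000e+00  1.00000000e+00]]
```

>>> {"name": "arm_command", "arguments": {
  "commands": "-0.53 -1 0 0 0 -0.2;-0.53 -1 0 0 0 -0.2;-0.53 -1 0 0 0 -0.2;-0.53 -1 0 0 0 -0.2;-0.53 -1 0 0 0 -0.415;-0.53 -1 0 0 0 -0.415;-0.53 -1 0 0 0 -0.415;-0.53 -1 0 0 0 -0.415;-0.53 -1 0 0 0 -0.415;-0.53 -1 0 0 0 -0.415;-0.53 -1 0 0 0 -0.415;-0.53 -1 0 0 0 -0.415;-0.53 -1 0 0 0 -0.415;-0.53 -1 0 0 0 -0.415;-0.53 -1 0 0 0 -0.415;-0.53 -1 0 0 0 -0.415;-0.53 -1 0 0 0 -0.415;-0.53 -1 0 0 0 -0.415;-0.53 -1 0 0 0 -0.415;-0.53 -1 0 0 0 -0.415",
  "grip": 1
}}

```text
time: 2.1
position: [328.1, -368.1, 230.5]
tool_rot: [-2.346, -2.087, -0.001]
ft_force: [0.5, 0.0, 0.5]
width: 85.5
```

```bash
python3 -c "
from h import *
s=status.state();print(s['qpos'],rel([537.5,-98.8,180],83.3,0))"
```

```text
[-9.92911448e-01  2.23457172e-01 -3.35399675e-01  1.01403767e+00
  4.44662523e-04 -8.76335515e-01] [ 1.9451e+00  1.1779e+00  3.3910e-01 -2.0000e-04 -3.0000e-04  1.0000e-04]
```

>>> {"name": "arm_command", "arguments": {
  "commands": "0.97 0.59 0 0 0 0;0.97 0.59 0 0 0 0;0.97 0.59 0 0 0 0;0.97 0.59 0 0 0 0;0.97 0.59 0 0 0 0"
}}

```text
time: 2.6
position: [434.2, -231.7, 230.7]
tool_rot: [-2.342, -2.091, -0.002]
ft_force: [-0.8, 0.6, -0.4]
width: 85.3
```

>>> {"name": "arm_command", "arguments": {
  "commands": "0.97 0.59 0.34 0 0 0;0.97 0.59 0.34 0 0 0;0.97 0.59 0.34 0 0 0;0.97 0.59 0.34 0 0 0;0.97 0.59 0.34 0 0 0;0.97 0.59 0.34 0 0 0;0.97 0.59 0.34 0 0 0"
}}

```text
time: 3.3
position: [538.0, -98.3, 180.1]
tool_rot: [-2.344, -2.089, -0.001]
ft_force: [0.5, -0.5, -1.1]
width: 85.6
```

```bash
python3 - <<'E'
from h import *
s=status.state();i=read_camera("wrist");cv2.imwrite("pics/w1.png",i)
import json;json.dump({k:list(map(float,s[k])) for k in("position","tool_rot")},open("s1.json","w"))
print(s["position"],s["qpos"],rel([537.5,-98.8,180],83.3,0))
E
```

```text
[537.99065379 -98.27808117 180.12675508] [-0.31657409  0.3608337  -0.27965577  0.93160607  0.00161046 -0.20170884] [-0.003  -0.0032  0.002  -0.0001 -0.0003  0.0003]
```

View pics/w1.png

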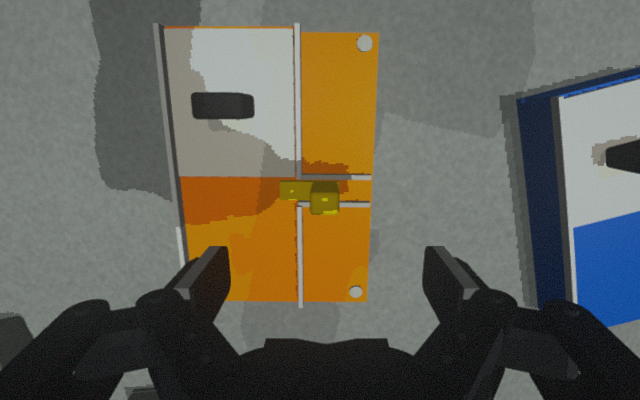

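The wrist view has the lock grip around (325,202) and the lid grip around (223,106). I'll enlarge this for an accurate fix.

```bash
python3 - <<'E'
import cv2
i=cv2.imread("pics/w1.png")[85:225,180:350]
cv2.imwrite("pics/crop2.png",cv2.convertScaleAbs(cv2.resize(i,None,fx=4,fy=4,interpolation=cv2.INTER_CUBIC),alpha=1.8,beta=30))
E
```

```text
(no output)
```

View pics/crop2.png

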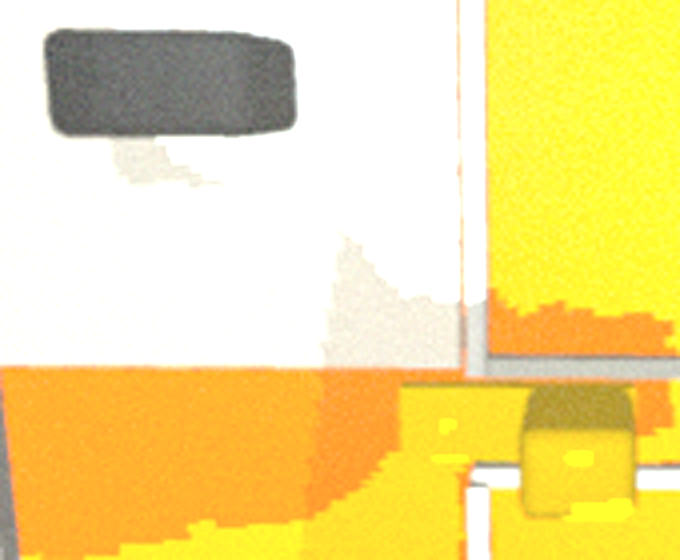

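The lock top face spans crop x 523–635, y 430–517, so its centre is (579,473). The lid grip's top face is centred at about (146,83).

```bash
python3 - <<'E'
from h import *
import json
T=json.load(open("s1.json"))
L=ray("wrist",(180+579/4,85+473/4),96,T);B=ray("wrist",(180+146/4,85+83/4),96,T)
d=L-B;print(L,B,np.degrees(np.arctan2(d[1],d[0])-np.arctan2(70,69)),np.hypot(*d[:2]))
P=L.copy();P[2]=67;print(rel(P,83.3,0))
E
```

```text
[538.29648215 -98.67442476  96.        ] [ 461.52012516 -163.6546001    96.        ] -5.169065722895979 100.58345878637179
[-3.000e-03  2.400e-03  7.554e-01 -1.000e-04 -3.000e-04  3.000e-04]
```

>>> {"name": "arm_command", "arguments": {
  "commands": "0 0 0.4 0 0 0;0 0 0.6 0 0 0;0 0 0.75 0 0 0;0 0 0.75 0 0 0;0 0 0.75 0 0 0",
  "grip": 0
}}

```text
time: 3.85
position: [538.0, -99.2, 68.5]
tool_rot: [-2.346, -2.087, -0.002]
ft_force: [0.9, -0.1, 0.7]
width: 42.6
```

>>> {"name": "arm_command", "arguments": {
  "commands": "0 0 0 0 0 0;0 0 0 0 0 0;0 0 0 0 0 0;0 0 0 0 0 0;0 0 0 0 0 0;0 0 0 0 0 0;0 0 0 0 0 0",
  "grip": -1,
  "force": 25
}}

```text
time: 4.55
position: [539.5, -100.2, 70.7]
tool_rot: [2.346, 2.086, 0.003]
ft_force: [-1.7, -1.2, 6.7]
width: 21.6
```

>>> {"name": "arm_command", "arguments": {
  "commands": "0.04 0 0 0 0 0;0.08 0 0 0 0 0;0.12 0 0 0 0 0;0.15 0 0 0 0 0;0.18 0 0 0 0 0;0.18 0 0 0 0 0;0.18 0 0 0 0 0"
}}

```text
time: 5.25
position: [542.8, -73.7, 70.7]
tool_rot: [2.345, 2.085, 0.002]
ft_force: [-0.5, -3.8, -1.6]
width: 21.5
```

>>> {"name": "arm_command", "arguments": {
  "commands": "0.01 0 0 0 0 0;0.02 0 0 0 0 0;0.025 0 0 0 0 0;0.025 0 0 0 0 0"
}}

```text
time: 5.65
position: [542.8, -73.3, 70.6]
tool_rot: [2.344, 2.08, -0.007]
ft_force: [-2.1, -12.8, -4.1]
width: 21.6
```

```bash
python3 - <<'E'
from h import *
i=read_camera("top")
cv2.imwrite("pics/t2.png",cv2.convertScaleAbs(cv2.resize(i[125:285,305:465],None,fx=3.7,fy=3.7),alpha=1.4,beta=25))
i=read_camera("scene")
cv2.imwrite("pics/sc2.png",cv2.convertScaleAbs(cv2.resize(i[120:270,180:340],None,fx=3.7,fy=3.7),alpha=1.4,beta=25))
E
```

```text
(no output)
```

View pics/sc2.png

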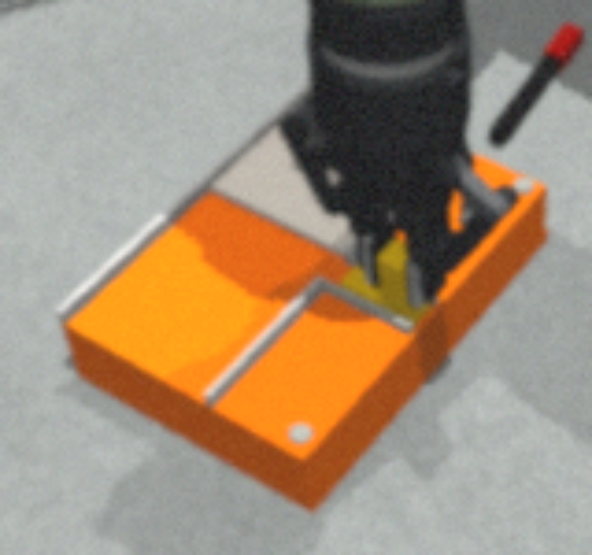

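The scene picture shows the yellow slide held and drawn to the case's edge, with the lid still shut. The 12.8 N reaction means it is at its stop, so I'll release, lift and go to the lid grip.

>>> {"name": "arm_command", "arguments": {
  "commands": "0 0 0 0 0 0;0 0 0 0 0 0;0 0 0 0 0 0;0 0 0 0 0 0;0 0 0 0 0 0",
  "grip": 0
}}

```text
time: 6.25
position: [542.9, -72.9, 70.7]
tool_rot: [2.343, 2.081, -0.006]
ft_force: [0.7, -0.4, 0.1]
width: 43.2
```

>>> {"name": "arm_command", "arguments": {
  "commands": "0 0 -0.3 0 0 0;0 0 -0.6 0 0 0;0 0 -0.75 0 0 0;0 0 -0.75 0 0 0;0 0 -0.75 0 0 0"
}}

```text
time: 6.75
position: [542.8, -71.7, 183.3]
tool_rot: [2.343, 2.08, -0.005]
ft_force: [-0.7, -0.1, -1.3]
width: 42.6
```

```bash
python3 -c "
from h import *
s=status.state();print(s['qpos'].round(3),s['width'],rel([461.2,-162.5,170],-6.7,0))
i=read_camera('top')
cv2.imwrite('pics/t3.png',i)"
```

```text
[-0.262  0.355 -0.28   0.931 -0.008 -0.144] 42.64065790373949 [-6.643e-01 -4.690e-01  9.220e-02  1.500e-03  5.000e-04  2.498e-01]
```

>>> {"name": "arm_command", "arguments": {
  "commands": "-0.33 -0.24 0.05 0 0 0.02;-0.664 -0.469 0.092 0 0 0.25;-0.664 -0.469 0.092 0 0 0.25;-0.664 -0.469 0.092 0 0 0.25;-0.664 -0.469 0.092 0 0 0.25;-0.664 -0.469 0.092 0 0 0.25;-0.664 -0.469 0.092 0 0 0.25;-0.664 -0.469 0.092 0 0 0.25;-0.664 -0.469 0.092 0 0 0.25;-0.664 -0.469 0.092 0 0 0.25;-0.664 -0.469 0.092 0 0 0.25;-0.664 -0.469 0.092 0 0 0.25;-0.664 -0.469 0.092 0 0 0.25;-0.664 -0.469 0.092 0 0 0.25"
}}

```text
time: 8.2
position: [460.0, -162.1, 168.5]
tool_rot: [3.129, -0.183, 0.0]
ft_force: [0.4, 0.1, 0.2]
width: 42.9
```

```bash
python3 - <<'E'
from h import *
s=status.state();i=read_camera("wrist");cv2.imwrite("pics/w4.png",cv2.convertScaleAbs(i,alpha=1.5,beta=25))
import json;json.dump({k:list(map(float,s[k])) for k in("position","tool_rot")},open("s2.json","w"))
print(s["position"],rel([461.2,-162.5,69],-6.7,0))
E
```

```text
[ 459.98915541 -162.05213463  168.51115847] [ 6.600e-03 -3.700e-03  6.648e-01  1.200e-03 -2.000e-04 -1.000e-04]
```

View pics/w4.png

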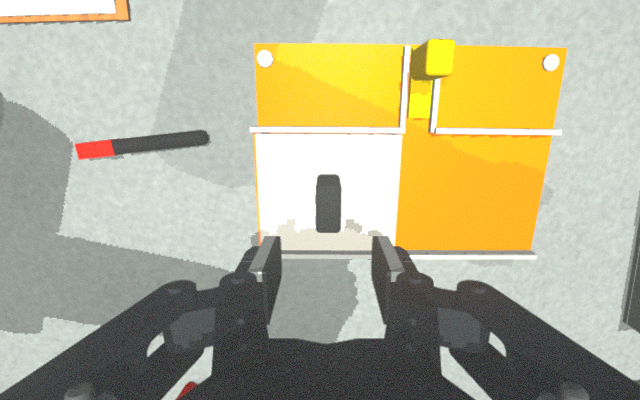

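The wrist view shows the lock fully out at (434,58) with its tongue (420,105) behind the rail. The lid grip's top is at about (329,210), squarely between the fingers.

```bash
python3 -c "
from h import *
import json
print(ray('wrist',(328.5,211),96,json.load(open('s2.json'))))"
```

```text
[ 461.48815083 -165.01039894   96.        ]
```

>>> {"name": "arm_command", "arguments": {
  "commands": "0.006 0 0.3 0 0 0;0.006 0 0.55 0 0 0;0.006 0 0.66 0.001 0 0;0.006 0 0.66 0.001 0 0;0.006 0 0.66 0.001 0 0"
}}

```text
time: 8.75
position: [461.2, -163.1, 70.0]
tool_rot: [3.135, -0.184, 0.001]
ft_force: [0.4, 0.4, 0.6]
width: 42.6
```

>>> {"name": "arm_command", "arguments": {
  "commands": "0 0 0 0 0 0;0 0 0 0 0 0;0 0 0 0 0 0;0 0 0 0 0 0;0 0 0 0 0 0;0 0 0 0 0 0;0 0 0 0 0 0",
  "grip": -1
}}

```text
time: 9.45
position: [462.2, -163.7, 71.4]
tool_rot: [3.133, -0.184, 0.005]
ft_force: [-1.0, 0.2, 7.3]
width: 16.9
```

Gripped. Now I'll slide the lid 95 mm along +x, which is 0.63.

>>> {"name": "arm_command", "arguments": {
  "commands": "0.05 0 0 0 0 0;0.12 0 0 0 0 0;0.19 0 0 0 0 0;0.26 0 0 0 0 0;0.33 0 0 0 0 0;0.4 0 0 0 0 0;0.47 0 0 0 0 0;0.53 0 0 0 0 0;0.58 0 0 0 0 0;0.61 0 0 0 0 0;0.625 0 0 0 0 0;0.625 0 0 0 0 0;0.625 0 0 0 0 0"
}}

```text
time: 10.75
position: [555.7, -175.2, 71.5]
tool_rot: [3.133, -0.185, 0.006]
ft_force: [-0.2, -3.8, -5.6]
width: 17.5
```

>>> {"name": "arm_command", "arguments": {
  "commands": "0 0 0 0 0 0;0 0 0 0 0 0;0 0 0 0 0 0;0 0 0 0 0 0;0 0 0 0 0 0",
  "grip": 0
}}

```text
time: 11.25
position: [555.9, -174.9, 71.7]
tool_rot: [3.133, -0.184, 0.007]
ft_force: [0.0, 0.2, 0.5]
width: 42.6
```

>>> {"name": "arm_command", "arguments": {
  "commands": "0 0 -0.3 0 0 0;0 0 -0.6 0 0 0;-0.4 0 -0.9 0 0 0;-0.8 0 -0.95 0 0 0;-1 0 -0.95 0 0 0;-1 0 -0.95 0 0 0;-1 0 -0.95 0 0 0"
}}

```text
time: 11.95
position: [405.1, -156.5, 214.2]
tool_rot: [3.133, -0.186, 0.008]
ft_force: [0.9, 1.2, -0.1]
width: 42.8
```

```bash
python3 - <<'E'
from h import *
i=read_camera("scene")
cv2.imwrite("pics/sc5.png",cv2.convertScaleAbs(cv2.resize(i[100:360,160:480],None,fx=2,fy=2),alpha=1.4,beta=25))
E
```

```text
(no output)
```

View pics/sc5.png

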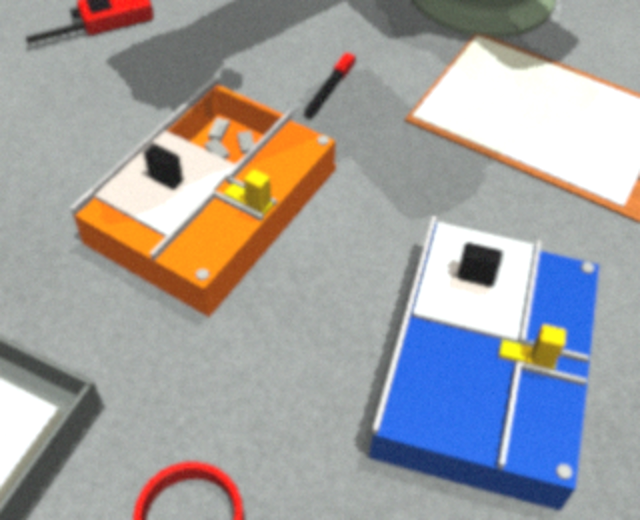

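The final view shows the orange lid over the rear deck with the seals exposed at crop (225,135). The lock is out at (257,188), and the blue lid is shut at (475,280).

```bash
python3 -c "
from rig import r
print(r.job_done())"
```

```text
the job is handed in; nothing more can be done
None
```

The orange case is unlocked and its lid is open, the gripper has let go, and I handed the job in at about 12 s; the hand-in gave no verdict.

- **Lock:** I gripped the yellow lock grip and drew it about 27 mm to the side until it met its stop, where the reaction was about 13 N. The lid was still shut at that point. A wrist picture afterwards showed the tongue clear of the lid's path.
- **Lid:** I gripped the black grip and slid the lid about 94 of 95 mm, then opened the fingers and moved well clear.
- **Last checks:** The final scene picture shows the orange lid open with the seals exposed, the lock still out and the blue lid shut. The wrist force was about zero after release.
- **Disagreement:** The cameras differed by 3–4 mm on the sideways position of the lid grip. It did not affect the grasp.

No check failed.

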